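# Line up the quarter-turn stud and hold the filter panel shut

### The arm

A 6-joint arm with a two-finger parallel gripper is mounted at the origin on the work surface. World frame = base frame: x ahead of the robot, y to its left, z up, the work surface at z = 0. Lengths are in m, angles in degrees, forces in N, time in s.
With the tool pointing down it reaches from about 0.3 to 1 m from the base axis. Payload 5.1 kg.
Tool frame: the origin (TCP) lies midway between the tips of the shut fingers; the grasp point (between the pads) lies 19 mm behind it; z points along the fingers, y is the line along which they close (so a half turn about z gives the same grasp; the last joint's range is limited). The gripper opens to 95 mm and grips with 3 to 60 N. Pads are 20 mm wide; open, the fingers measure 119 mm over their backs; the gripper's body (75 mm by 180 mm) begins 59 mm behind the grasp point.
Start: joints at [-74.519, 7.093, 94.555, -0, 78.352, -4.733], TCP at [0.225, -0.61, 0.215] pointing down, gripper open.
Joint ranges: [-149.61, 149.61], [-58.7, 133.49], [1.44, 155.28], [-77.14, 257.14], [18.33, 153.61], [-166.67, 166.67]. Speed limits (degrees/s): [147.25, 147.25, 180, 180, 180, 180].

### API

Orientations are given as a 3x3 rotation matrix whose columns are the frame's x, y, z axes.
In Python, from workcell import r, imaging gives the robot as it stands.
- The arm moves only by the tool step_arm, never from a script. Its argument "targets" is a list that holds one entry, the list of rows, each a list of 7 numbers: the opening, from -1 (shut) to 1 (fully open), so that 0 is half open, then the shift along the tool's x, y, z normalised to -1 to 1, where 1 is 0.15 m, then the turn, a rotation vector about the tool's x, y, z normalised to -1 to 1, where 1 is pi rad. A call has 1 to 20 rows; each row shifts and turns the commanded pose from where the row before left it, along the tool's axes as they then stand; what a row does not reach is not made up. A row lasts 1/12 s, in which the tool goes at most 41.7 mm and 7.16 degrees, less where a joint would pass 70% of its speed; a pose out of reach is approached as far as the arm can. A call with a number of a shift or a turn outside -1 to 1 is refused whole. A call with a gripper value outside its range is refused whole. The fingers move at their own pace and stop on an object; "grip_force" is the grip in N (left out, the last holds). Time passes only in rows, so rows that do not move let the fingers close. It gives the time, the measured TCP pose, the force, the opening and the grip force at its end, in the units of the state.
- r.state(): the state, without advancing time (a new reading comes with each control period).
- imaging.snapshot(name): name is "side" or "top" or "wrist"; returns a dict with "image" (384x512x3 uint8, blue, green, red), "range_z" (384x512 float32, m along the optical axis (not along the pixel's ray), 0 where there is no reading), "fx", "fy", "cx", "cy" (pixels), "rvec" (rotation vector, rad) and "tvec" (3), from world to camera coordinates, as OpenCV has them. Camera axes: x right, y down, z forward; pixel columns grow to the right and rows downward; lengths in m; the calibration is good to about 2 mm. A picture is of the moment at which its call begins.
- r.close_job(): hands the job in; it is judged then, once.
Trained networks look in the newest picture that a camera, given by its name, has taken for a name from the list of things; names that differ only in an ending like _2 or _b are one class to them, and where a whole thing is asked for, a point or a joint stands for the part that bears it (a point fixed in the world has none). Each returns a list of dicts, best first, with "confidence" (0 to 1); they miss things now and then, are a little off and sometimes report something else, mostly with a low value. They report only what shows in the picture. A call takes as long as a camera call.
- imaging.recognise(camera, target): "extent" ([left, top, right, bottom] in pixels, round what is visible of it).
- imaging.regions_of(camera, target): "pixels" (384x512 bool, what is visible of it) and "extent" ([left, top, right, bottom] in pixels, round what is visible of it).
The state is a dict: "t": time; "q": joint angles; "qd": joint speeds; "joint_torque": joint torques, N m; "eef_pos": TCP position; "tcp_rot": TCP orientation; "ft_force": force on the tool from outside, world axes, zero at the start; "ft_torque": the same for the moment, N m; "finger_gap": finger opening in m; "finger_force": force on a finger pad.
Only numpy, scipy, OpenCV 4.12 (cv2) and the standard library are available. Lean on these libraries where they do the work, as an engineer would, in place of code of your own. Each camera call takes 0.05 s, during which the arm holds its last target. There are 200 camera calls.

### The job

The air-filter box of the drying cabinet has to be closed: first, with its sprung panel still open, turn the quarter-turn stud until its bar head is in line with the slot in the panel, so that the panel can pass over it. Then swing the panel down over the stud until it is fully home on the frame and finish while still holding it pressed there, because it springs open when let go and a colleague will lock it. Leave the other things on the table where they are.

Things in the scene. Friction and masses are not known exactly. Their poses are not given: they have to be found in the camera images.
- housing: White filter box fixed to the table, 200 x 260 mm, top frame 70 mm above the table with a black rubber seal reaching 78 mm. Origin at the centre of its underside on the table, z up. Its own x runs along the hinge; its own y runs from the stud side (-y) to the hinge side (+y).
- panel_hinge (a point): Middle of the panel's hinge line on the box, 100 mm towards the box's +y from its centre and 78 mm above the table. The hinge line runs along the box's x. Fixed to the box; its axes are the box's.
- panel (a joint): Opening angle of the aluminium panel in rad: 0 = fully home on the frame; 1.6 to 1.85 at the start (about upright on the hinge, leaning back a little to the box's +y side). A spring opens it again when let go: at 150 mm from the hinge it takes about 7 N to hold it home, less when more open. It meets a crosswise stud head and cannot pass it.
- panel_slot (a point): Centre of the through slot in the panel, on its outer face (the top face when shut, the one away from the stud when open). The slot is 50 mm long (126 to 176 mm from the hinge line, square to it) and 17 mm wide, half-way along the panel. Axes are the panel's: z out of the outer face, y from the free edge to the hinge, x along the hinge.
- panel_edge (a point): Middle of the panel's free edge on its outer face. Axes as panel_slot. The panel is a plate 6 mm thick, 180 mm along the hinge, its free edge 200 mm from the hinge line. The hinge line lies in its inner face. Shut, it reaches from the hinge towards the box's -y, its underside 78 mm and its top (outer) face 84 mm above the table.
- stud_grip (a point): Centre of the stud's steel bar head: 36 mm long along its own y, 10 mm wide along x, 22 mm tall; 99 mm above the table, 50 mm from the box's centre to its -y. A 12 mm thick stem carries it over the 70 mm high frame. In line when its y is parallel to the box's y, within about 0.15 rad. With the panel shut over it, it stands 26 mm above the panel's top face.
- stud (a joint): Angle of the stud in rad, counter-clockwise seen from above: 0 = bar head in line with the slot; 0.7 to 1.45 at the start, so it is turned clockwise seen from above to line up. It turns from -0.6 to 2.2 without a click or stop at 0, against light friction (0.05 N m), and stays where it is left.
- spray_mid (a point): Bystander, loose: white bottle, 60 mm diameter, 190 mm tall; its centre.
- cup_mid (a point): Bystander, loose: clear plastic cup, 72 mm diameter, 85 mm tall; its centre.
- jar_mid (a point): Bystander, loose: small glass jar, 54 mm diameter, 70 mm tall, beside the box; its centre.
- adapter_mid (a point): Bystander, loose: black mains adapter, 55 x 42 x 30 mm, beside the box on its stud side; its centre.
- tray_mid (a point): Bystander, loose: flat steel tray, 140 x 200 x 22 mm; its centre.
- lamp_mid (a point): Bystander, loose: white curing lamp on a round foot of 76 mm diameter, 185 mm tall; its centre, 85 mm up.
- block_mid (a point): Bystander, loose: grey bur block, 70 x 45 x 35 mm; its centre.

How it is judged:
By the outcome, as a careful person would: the job done as asked, in the order asked, and still so for the second after the job is handed in, while the arm keeps its last pose, push and grip.
It also fails if it takes over 56 s, if anything falls off the work surface, if the arm or the gripper's body presses on something with over 40 N, if the wrist force passes 120 N, or if a joint passes its speed limit or range.

## Working session

There is one attempt and no reset: what is moved stays moved. The work goes in short steps, Python scripts to look and compute and a tool call to move; the robot and the scene stay as the last step left them, time stands still between calls to the robot, and variables do not carry over. Pictures are saved under pics/ and viewed, at most 10 in all, crops included, and the job is handed in when it is done.

Besides the shell and the picture viewer there is one more tool, called after "Emit:" as a command line: name --argument value ..., lists and objects as JSON in quotes. step_arm: Moves the arm, as the interface text tells. Scaled input: -1 to 1 covers 0.15 m each way for a shift and pi rad each way for a turn. Its arguments: {"type":"object","properties":{"targets":{"type":"array"},"grip_force":{"type":"number"}},"required":["targets"]}

```bash
ls; mkdir -p pics; cat > h.py <<'E'
import numpy as np, cv2
from workcell import r, imaging
def snap(n):
    s=imaging.snapshot(n); R=cv2.Rodrigues(np.array(s["rvec"],float))[0]; t=np.array(s["tvec"],float).reshape(3)
    z=s["range_z"].astype(float); v,u=np.mgrid[:384,:512]
    P=np.stack([(u-s["cx"])/s["fx"]*z,(v-s["cy"])/s["fy"]*z,z],-1)
    s["W"]=(P-t)@R; s["ok"]=z>0; s["R"]=R; s["t"]=t; return s
def proj(s,p):
    c=s["R"]@np.asarray(p,float)+s["t"]; return np.array([s["fx"]*c[0]/c[2]+s["cx"],s["fy"]*c[1]/c[2]+s["cy"]])
E
python3 - <<'E'
from h import *
ims=[]
for n in ("top","side"):
    s=snap(n); ims.append(s["image"]); print(n,-s["R"].T@s["t"])
    for k in ["housing","panel","stud","spray_mid","cup_mid","jar_mid","adapter_mid","tray_mid","lamp_mid","block_mid"]:
        for d in imaging.regions_of(n,k)[:1]:
            m=d["pixels"]&s["ok"]
            if m.sum()>5:
                w=s["W"][m]; print(k,round(d["confidence"],2),np.array(d["extent"]).astype(int),np.median(w,0).round(3),np.percentile(w,5,0).round(3),np.percentile(w,95,0).round(3))
    cv2.imwrite(f"pics/{n}0.png",cv2.resize(s["image"],(768,576)))
E
```

```text
pics
top [0.39169707 0.01304512 1.06954253]
housing 0.69 [250 152 348 245] [ 0.501 -0.137  0.069] [ 0.412 -0.257  0.057] [ 0.594 -0.016  0.223]
panel 0.6 [258 154 266 238] [ 0.511 -0.022  0.235] [ 0.432 -0.037  0.092] [ 0.593 -0.011  0.277]
stud 0.56 [323 199 328 213] [ 0.502 -0.188  0.109] [ 0.49  -0.198  0.094] [ 0.514 -0.177  0.111]
spray_mid 0.98 [394 191 439 218] [ 0.502 -0.441  0.12 ] [ 0.479 -0.464  0.019] [ 0.528 -0.428  0.189]
cup_mid 0.56 [396 150 431 177] [ 0.625 -0.486  0.052] [ 0.592 -0.504  0.003] [ 0.653 -0.441  0.085]
jar_mid 0.75 [288 143 304 165] [ 0.662 -0.134  0.068] [ 0.644 -0.156  0.018] [ 0.688 -0.114  0.072]
adapter_mid 0.54 [352 211 368 233] [ 0.46  -0.307  0.029] [ 0.433 -0.329  0.007] [ 0.487 -0.292  0.032]
tray_mid 0.8 [ 61 182 134 226] [0.537 0.47  0.002] [ 0.473  0.373 -0.001] [0.601 0.561 0.019]
lamp_mid 0.59 [400 236 454 261] [ 0.381 -0.457  0.053] [ 0.355 -0.485  0.01 ] [ 0.407 -0.435  0.171]
block_mid 0.84 [134 147 147 174] [0.662 0.34  0.033] [0.632 0.323 0.012] [0.695 0.362 0.046]
side [0.08450527 0.92907559 0.65527443]
housing 0.87 [246 122 339 225] [ 0.485 -0.022  0.103] [ 0.406 -0.208  0.018] [ 0.592 -0.006  0.264]
panel 0.89 [244 121 305 199] [ 0.507 -0.022  0.183] [ 0.429 -0.035  0.086] [ 0.596 -0.01   0.272]
spray_mid 0.73 [316 107 338 164] [ 0.5   -0.438  0.083] [ 0.477 -0.539  0.004] [ 0.549 -0.426  0.181]
jar_mid 0.64 [242 166 248 192] [ 0.668 -0.117  0.052] [ 0.652 -0.146  0.018] [ 0.685 -0.11   0.072]
tray_mid 0.61 [107 282 222 377] [0.538 0.476 0.004] [0.467 0.372 0.002] [0.605 0.565 0.022]
lamp_mid 0.93 [348 116 368 167] [ 0.377 -0.454  0.053] [ 0.351 -0.47   0.007] [ 0.402 -0.434  0.17 ]
block_mid 0.97 [135 257 178 285] [0.657 0.356 0.033] [0.632 0.329 0.004] [0.697 0.37  0.048]
```

```bash
python3 - <<'E'
from h import *
s=snap("top")
W=s["W"];ok=s["ok"]
c=s["image"][130:260,230:470]; cv2.imwrite("pics/c.png",cv2.resize(c,None,fx=3.3,fy=3.3,interpolation=cv2.INTER_CUBIC))
# housing frame: points z in 0.062..0.085
m=ok&(W[...,2]>.06)&(W[...,2]<.083)&(abs(W[...,0]-.5)<.14)&(W[...,1]<0.0)&(W[...,1]>-.29)
b=cv2.minAreaRect(W[m][:,:2].astype(np.float32)); print("frame",b,cv2.boxPoints(b).round(3).tolist())
d=imaging.regions_of("top","panel")[0]; p=W[d["pixels"]&ok]; p=p[p[:,2]>.1]
# fit plane edge: line in xy at top
q=p[p[:,2]>np.percentile(p[:,2],60)]; f=cv2.fitLine(q[:,:2].astype(np.float32),cv2.DIST_HUBER,0,.01,.01).ravel(); print("edge",f,np.degrees(np.arctan2(f[1],f[0])),q.mean(0),p.max(0))
m=ok&(W[...,2]>.1)&(W[...,2]<.12)&(abs(W[...,0]-.5)<.05)&(abs(W[...,1]+.19)<.05)
w=W[m]; print("stud",len(w),w.mean(0)); b=cv2.minAreaRect(w[:,:2].astype(np.float32));print(b)
f=cv2.fitLine(w[:,:2].astype(np.float32),cv2.DIST_HUBER,0,.01,.01).ravel(); print(np.degrees(np.arctan2(f[1],f[0])))
s=snap("side");W=s["W"];d=imaging.regions_of("side","panel")[0]; p=W[d["pixels"]&s["ok"]];p=p[p[:,2]>.1]
c0=np.median(p,0);p=p[np.linalg.norm(p-c0,axis=1)<.13]
A=np.c_[p[:,0],p[:,2],np.ones(len(p))]
for _ in range(4):
    x=np.linalg.lstsq(A,p[:,1],rcond=None)[0]; k=abs(A@x-p[:,1])<.008; A=A[k];p=p[k]
print("panel y = a x + b z + c",x,len(p),p.min(0),p.max(0))
E
```

```text
frame ((0.5052672028541565, -0.1384335458278656), (0.2593771517276764, 0.20022816956043243), 86.31427764892578) [[0.3970000147819519, -0.26100000739097595], [0.597000002861023, -0.27399998903274536], [0.6140000224113464, -0.014999999664723873], [0.414000004529953, -0.003000000026077032]]
edge [ 0.9977306  -0.0673323   0.509216   -0.01509802] -3.8607771 [ 0.509216   -0.01509802  0.27505235] [ 0.60283323 -0.00752887  0.27927568]
stud 52 [ 0.50154855 -0.18776624  0.10890478]
((0.5018231272697449, -0.18827436864376068), (0.009977113455533981, 0.035269446671009064), 48.68281936645508)
-39.007915
panel y = a x + b z + c [-0.06549151  0.10511273 -0.0078832 ] 3235 [ 0.42136449 -0.03846294  0.10001974] [ 0.60287119 -0.00326158  0.2791078 ]
```

View pics/c.png

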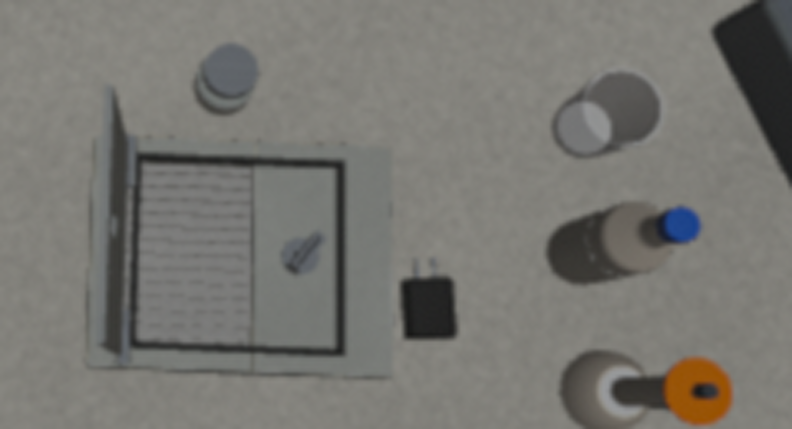

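View pics/side0.png

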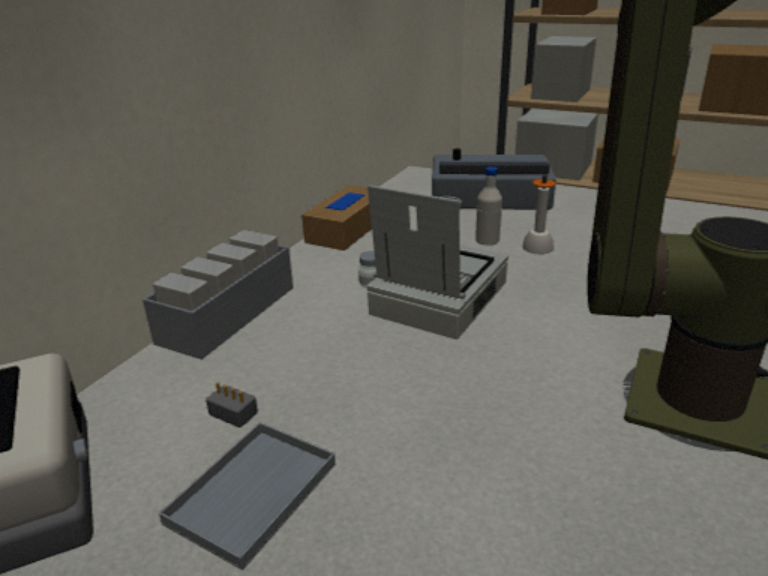

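The crop shows the box, with the open panel on its left (x≈115) and the stud bar lying diagonally at (303,252). The adapter is at (430,308) and the jar at (228,75). The side view shows the panel upright with its slot at (413,218), leaning back slightly. The stud position agrees with the box fit, and the stud angle is about 0.93 rad.

```bash
cat >> h.py <<'E'
from scipy.spatial.transform import Rotation as Ro
def down(yaw): # tool y at world yaw (deg), z down
    a=np.radians(yaw); y=np.array([np.cos(a),np.sin(a),0]); z=np.array([0,0,-1.]); return np.c_[np.cross(y,z),y,z]
def delta(p,R):
    s=r.state(); C=np.array(s["tcp_rot"]); d=C.T@(np.array(p)-s["eef_pos"]); w=Ro.from_matrix(C.T@R).as_rotvec()
    print("shift mm",(d*1000).round(1),"norm total",(d/.15).round(3),"rot deg",np.degrees(w).round(1),"norm",(w/np.pi).round(4))
E
python3 - <<'E'
from h import *
s=r.state(); print(s["t"],s["q"],np.array(s["tcp_rot"]).round(3),s["finger_gap"],s["ft_force"])
for y in (50,-130): delta([.5018,-.188,.2],down(y))
E
```

```text
1.3 [-7.45182847e+01  7.09440277e+00  9.45550901e+01  5.49784049e-04
  7.83501485e+01 -4.73339147e+00] [[ 0.938  0.346  0.   ]
 [ 0.346 -0.938 -0.   ]
 [ 0.     0.    -1.   ]] 0.09512959679926666 [ 0.832515    0.40500807 -0.07284626]
shift mm [ 406.  -300.2   14.6] norm total [ 2.706 -2.001  0.098] rot deg [   0.     0.  -119.8] norm [ 0.      0.     -0.6655]
shift mm [ 406.  -300.2   14.6] norm total [ 2.706 -2.001  0.098] rot deg [ 0.  -0.  60.2] norm [ 0.     -0.      0.3345]
```

Emit:
step_arm --targets '[[[0,0,0,-0.2,0,0,0],[0,0,0,-0.2,0,0,0],[0,0.169,-0.125,0,0,0,0],[0,0.169,-0.125,0,0,0,0],[0,0.169,-0.125,0,0,0,0],[0,0.169,-0.125,0,0,0,0],[0,0.169,-0.125,0,0,0,0],[0,0.169,-0.125,0,0,0,0],[0,0.169,-0.125,0,0,0,0],[0,0.169,-0.125,0,0,0,0],[0,0.169,-0.125,0,0,0,0],[0,0.169,-0.125,0,0,0,0],[0,0.169,-0.125,0,0,0,0],[0,0.169,-0.125,0,0,0,0],[0,0.169,-0.125,0,0,0,0],[0,0.169,-0.125,0,0,0,0],[0,0.169,-0.125,0,0,0,0],[0,0.169,-0.125,0,0,0,0],[0,0,0,0,0,0,0]]]'

```text
t: 2.88
eef_pos: [0.5035, -0.1844, 0.2748]
tcp_rot: [[0.937, 0.35, 0.001], [0.35, -0.937, 0.002], [0.002, -0.001, -1.0]]
ft_force: [0.3, -0.2, -0.2]
finger_gap: 0.0473
finger_force: 0.0
```

Emit:
step_arm --targets '[[[0,0,0,0,0,0,-0.039],[0,0,0,0,0,0,-0.039],[0,0,0,0,0,0,-0.039],[0,0,0,0,0,0,-0.039],[0,0,0,0,0,0,-0.039],[0,0,0,0,0,0,-0.039],[0,0,0,0,0,0,-0.039],[0,0,0,0,0,0,-0.039],[0,0,0,0,0,0,-0.039],[0,0,0,0,0,0,-0.039],[0,0,0,0,0,0,-0.039],[0,0,0,0,0,0,-0.039],[0,0,0,0,0,0,-0.039],[0,0,0,0,0,0,-0.039],[0,0,0,0,0,0,-0.039],[0,0,0,0,0,0,-0.039],[0,0,0,0,0,0,-0.039],[0,0,0,0,0,0,0],[0,0,0,0,0,0,0]]]'

```text
t: 4.47
eef_pos: [0.5013, -0.1888, 0.2747]
tcp_rot: [[-0.759, 0.652, 0.0], [0.652, 0.759, -0.0], [-0.0, -0.0, -1.0]]
ft_force: [-0.0, -0.1, 0.9]
finger_gap: 0.0478
finger_force: 0.0
```

```bash
python3 - <<'E'
from h import *
delta([.5018,-.188,.16],down(50)); s=snap("wrist"); W=s["W"]
cv2.imwrite("pics/w1.png",s["image"]); print(s["image"].shape)
m=s["ok"]&(W[...,2]>.1)&(W[...,2]<.118)&(abs(W[...,0]-.5)<.04)&(abs(W[...,1]+.188)<.04)
w=W[m].astype(np.float32); print(len(w),w.mean(0)); print(cv2.minAreaRect(w[:,:2].copy()))
f=cv2.fitLine(w[:,:2].copy(),cv2.DIST_HUBER,0,.01,.01).ravel(); print(np.degrees(np.arctan2(f[1],f[0])),proj(s,w.mean(0)))
E
```

```text
shift mm [1.000e-01 9.000e-01 1.147e+02] norm total [0.001 0.006 0.765] rot deg [-0.   0.  -0.7] norm [-0.      0.     -0.0036]
(384, 512, 3)
286 [ 0.50167257 -0.18758938  0.10897629]
((0.5020015239715576, -0.1878085881471634), (0.009217816404998302, 0.03588804602622986), 49.25555419921875)
-40.6181 [263.0000471  179.62146232]
```

View pics/w1.png

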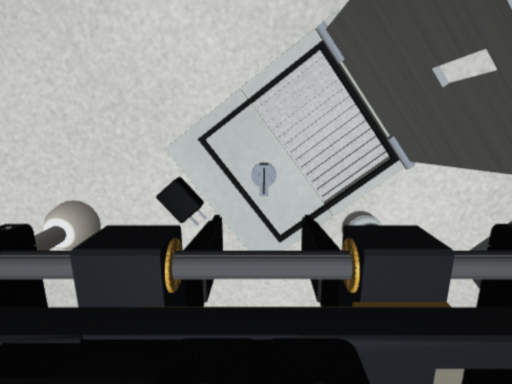

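The wrist view shows the bar upright at (263,180), midway between the fingers, with the tool aligned. I'll descend and grip.

Emit:
step_arm --targets '[[[0,0,0.006,0.2,0,0,-0.003],[0,0,0,0.2,0,0,0],[0,0,0,0.2,0,0,0],[0,0,0,0.2,0,0,0],[0,0,0,0.2,0,0,0],[0,0,0,0.15,0,0,0],[0,0,0,0.06,0,0,0],[0,0,0,0.04,0,0,0],[0,0,0,0,0,0,0],[0,0,0,0,0,0,0]]]' --grip_force 15

```text
t: 5.35
eef_pos: [0.503, -0.1881, 0.0886]
tcp_rot: [[-0.767, 0.642, 0.002], [0.642, 0.767, -0.001], [-0.002, 0.001, -1.0]]
ft_force: [0.1, 0.3, 0.2]
finger_gap: 0.0475
finger_force: 0.0
```

Emit:
step_arm --targets '[[[-1,0,0,0,0,0,0],[-1,0,0,0,0,0,0],[-1,0,0,0,0,0,0],[-1,0,0,0,0,0,0],[-1,0,0,0,0,0,0],[-1,0,0,0,0,0,0],[-1,0,0,0,0,0,0],[-1,0,0,0,0,0,0],[-1,0,0,0,0,0,0],[-1,0,0,0,0,0,0]]]' --grip_force 15

```text
t: 6.18
eef_pos: [0.5025, -0.1873, 0.0873]
tcp_rot: [[-0.767, 0.642, 0.001], [0.642, 0.767, 0.001], [-0.0, 0.001, -1.0]]
ft_force: [2.5, 3.3, 0.9]
finger_gap: 0.0104
finger_force: 15.0
```

Emit:
step_arm --targets '[[[-1,0,0,0,0,0,0.03],[-1,0,0,0,0,0,0.03],[-1,0,0,0,0,0,0.03],[-1,0,0,0,0,0,0.03],[-1,0,0,0,0,0,0.03],[-1,0,0,0,0,0,0.03],[-1,0,0,0,0,0,0.03],[-1,0,0,0,0,0,0.03],[-1,0,0,0,0,0,0.03],[-1,0,0,0,0,0,0.03],[-1,0,0,0,0,0,0],[-1,0,0,0,0,0,0],[-1,0,0,0,0,0,0]]]'

```text
t: 7.27
eef_pos: [0.5034, -0.187, 0.0874]
tcp_rot: [[0.068, 0.998, 0.003], [0.998, -0.068, 0.001], [0.001, 0.003, -1.0]]
ft_force: [4.5, 3.5, -1.2]
finger_gap: 0.0098
finger_force: 15.0
```

Emit:
step_arm --targets '[[[0,0,0,0,0,0,0],[0,0,0,0,0,0,0],[0,0,0,0,0,0,0],[0,0,0,0,0,0,0],[0,0,0,-0.1,0,0,0],[0,0,0,-0.2,0,0,0],[0,0,0,-0.2,0,0,0],[0,0,0,-0.2,0,0,0],[0,0,0,-0.2,0,0,0],[0,0,0,-0.2,0,0,0],[0,0,0,-0.2,0,0,0],[0,0,0,-0.2,0,0,0],[0,0,0,-0.2,0,0,0],[0,0,0,-0.2,0,0,0],[-1,0,0,0,0,0,0],[-1,0,0,0,0,0,0]]]'

```text
t: 8.6
eef_pos: [0.5026, -0.1882, 0.3747]
tcp_rot: [[0.069, 0.998, 0.004], [0.998, -0.069, -0.002], [-0.002, 0.004, -1.0]]
ft_force: [-0.0, -0.5, -0.5]
finger_gap: 0.0395
finger_force: 0.0
```

```bash
python3 - <<'E'
from h import *
s=snap("wrist"); W=s["W"]
m=s["ok"]&(W[...,2]>.1)&(W[...,2]<.118)&(abs(W[...,0]-.5)<.04)&(abs(W[...,1]+.188)<.04)
w=W[m].astype(np.float32); print(len(w),w.mean(0)); print(cv2.minAreaRect(w[:,:2].copy()))
f=cv2.fitLine(w[:,:2].copy(),cv2.DIST_HUBER,0,.01,.01).ravel(); print("stud",np.degrees(np.arctan2(f[1],f[0])),proj(s,w.mean(0)))
m=s["ok"]&(W[...,2]>.064)&(W[...,2]<.083)&(abs(W[...,0]-.5)<.14)&(W[...,1]<0.0)&(W[...,1]>-.29)
print("frame",cv2.minAreaRect(W[m][:,:2].astype(np.float32)))
m=s["ok"]&(W[...,2]>.1)&(W[...,2]<.29)&(abs(W[...,0]-.5)<.14)&(W[...,1]<0.02)&(W[...,1]>-.06)
w=W[m]; print("panel",len(w)); A=np.c_[w[:,0],w[:,2],np.ones(len(w))]; print(np.linalg.lstsq(A,w[:,1],rcond=None)[0],w.min(0),w.max(0))
cv2.imwrite("pics/w2.png",s["image"])
a=np.radians(-3.7); R=np.array([[np.cos(a),-np.sin(a)],[np.sin(a),np.cos(a)]]); print([(np.array([.505,-.138])+R@p).round(4) for p in ([-.045,.15],[-.045,.1],[-.045,-.05])])
delta([.468,.05,.4],down(-3.7)); print(r.state()["q"])
E
```

```text
174 [ 0.50206506 -0.1869235   0.10911616]
((0.5020542144775391, -0.18706348538398743), (0.03558702766895294, 0.008827710524201393), 86.03600311279297)
stud 86.00783 [260.99960477 165.03689487]
frame ((0.5052452683448792, -0.14604182541370392), (0.24248769879341125, 0.20039492845535278), 86.2393569946289)
panel 8761
[-0.06499825  0.10536381 -0.01242085] [ 0.42261345 -0.04110882  0.10006306] [ 0.60371126 -0.01363324  0.247514  ]
[array([0.4698, 0.0146]), array([ 0.4665, -0.0353]), array([ 0.4569, -0.185 ])]
shift mm [235.  -50.2 -27.8] norm total [ 1.567 -0.335 -0.186] rot deg [ 0.   0.  -0.2] norm [ 0.0001  0.0002 -0.0013]
[-2.62455645e+01 -1.03641931e+01  9.67550179e+01 -2.37168399e-02
  9.35736937e+01 -2.23199503e+01]
```

View pics/w2.png

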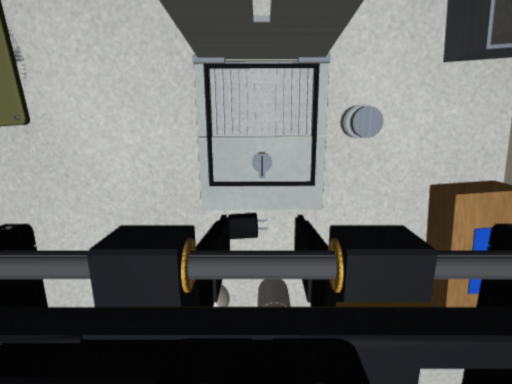

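The view shows the stud at (262,165) in line with the box: 86.0° against 86.2°. Next I go behind the panel, over its top.

Emit:
step_arm --targets '[[[-1,0,-0.1,0,0,0,0],[-1,0.21,-0.04,0,0,0,0],[-1,0.21,-0.04,0,0,0,0],[-1,0.21,-0.04,0,0,0,0],[-1,0.21,-0.03,0,0,0,0],[-1,0.21,-0.03,0,0,0,0],[-1,0.21,-0.03,0,0,0,0],[-1,0.21,0,0,0,0,0],[-1,0,0,0,0,0,0],[-1,0,0,0.18,0,0,0],[-1,0,0,0.18,0,0,0],[-1,0,0,0.18,0,0,0],[-1,0,0,0.2,0,0,0],[-1,0,0,0,0,0,0],[-1,0,0,0,0,0,0]]]' --grip_force 20

```text
t: 9.9
eef_pos: [0.469, 0.035, 0.2581]
tcp_rot: [[0.069, 0.998, -0.006], [0.998, -0.069, -0.0], [-0.001, -0.006, -1.0]]
ft_force: [-0.3, -0.3, 0.5]
finger_gap: 0.0005
finger_force: 0.0
```

```bash
cat >> h.py <<'E'
def box():
    s=r.state(); d=np.array(s["eef_pos"])-[.505,-.138,.078]; a=np.radians(-3.75)
    u=np.array([np.cos(a),np.sin(a),0]);v=np.array([-np.sin(a),np.cos(a),0])
    print("t",s["t"],"u %.1f v %.1f h %.1f"%(d@u*1e3,d@v*1e3-100,d[2]*1e3),"F",np.round(s["ft_force"],1),"gap",s["finger_gap"],"q",np.round(s["q"],0))
E
python3 - <<'E'
from h import *
box()
E
```

```text
t 9.9 u -47.2 v 70.3 h 180.1 F [-0.3 -0.3  0.5] gap 0.0005430639647041483 q [ -2. -18. 113.  -0.  85.   2.]
```

Emit:
step_arm --targets '[[[-1,-0.1,0,0,0,0,0],[-1,-0.08,0,0,0,0,0],[-1,-0.06,0,0,0,0,0],[-1,-0.06,0,0,0,0,0],[-1,-0.06,0,0,0,0,0],[-1,-0.08,0,0,0,0,0],[-1,-0.08,0,0.01,0,0,0],[-1,-0.08,0,0.01,0,0,0],[-1,-0.08,0,0.01,0,0,0],[-1,0,0,0,0,0,0],[-1,0,0,0,0,0,0]]]'

```text
t: 10.82
eef_pos: [0.4639, -0.0667, 0.2572]
tcp_rot: [[0.069, 0.998, 0.001], [0.998, -0.069, 0.0], [0.0, 0.001, -1.0]]
ft_force: [0.2, 0.6, 0.4]
finger_gap: 0.0008
finger_force: 0.5
```

```bash
python3 - <<'E'
from h import *
box(); s=snap("side"); W=s["W"]; cv2.imwrite("pics/s2.png",cv2.resize(s["image"][80:250,180:400],None,fx=3,fy=3))
E
```

```text
t 10.8167 u -45.7 v -31.5 h 179.2 F [0.2 0.6 0.4] gap 0.0007993034228864129 q [-15. -18. 114.   0.  84. -11.]
```

View pics/s2.png

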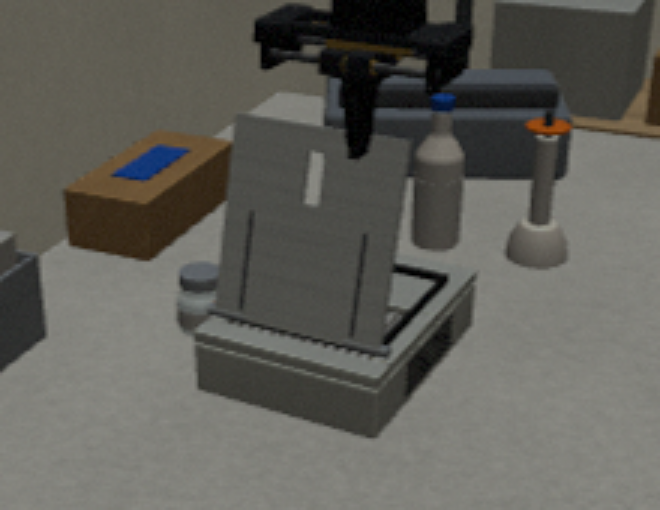

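The crop shows the fingertip at (358,155) against the panel's outer face, beside the slot, and the panel is following. I continue along the arc.

Emit:
step_arm --targets '[[[-1,-0.1,0,0.036,0,0,0],[-1,-0.1,0,0.036,0,0,0],[-1,-0.1,0,0.036,0,0,0],[-1,-0.09,0,0.062,0,0,0],[-1,-0.09,0,0.062,0,0,0],[-1,-0.09,0,0.062,0,0,0],[-1,-0.067,0,0.082,0,0,0],[-1,-0.067,0,0.082,0,0,0],[-1,-0.067,0,0.082,0,0,0],[-1,-0.05,0,0.097,0,0,0],[-1,-0.05,0,0.097,0,0,0],[-1,0,0,0,0,0,0],[-1,0,0,0,0,0,0]]]'

```text
t: 11.95
eef_pos: [0.4541, -0.1962, 0.1455]
tcp_rot: [[0.069, 0.998, -0.003], [0.998, -0.069, 0.002], [0.002, -0.003, -1.0]]
ft_force: [-2.0, 3.5, 3.9]
finger_gap: 0.0005
finger_force: 1.9
```

```bash
python3 - <<'E'
from h import *
box()
E
```

```text
t 11.95 u -47.0 v -161.4 h 67.5 F [-2.   3.5  3.9] gap 0.0004987144042450425 q [-30. -10. 118.   0.  72. -26.]
```

Emit:
step_arm --targets '[[[-1,-0.03,0,0.1,0,0,0],[-1,-0.03,0,0.1,0,0,0],[-1,-0.015,0,0.06,0,0,0],[-1,-0.01,0,0.05,0,0,0],[-1,0,0,0.04,0,0,0],[-1,0,0,0.03,0,0,0],[-1,0,0,0,0,0,0],[-1,0,0,0,0,0,0]]]'

```text
t: 12.62
eef_pos: [0.4547, -0.2097, 0.0904]
tcp_rot: [[0.068, 0.998, 0.001], [0.998, -0.068, -0.001], [-0.001, 0.001, -1.0]]
ft_force: [1.4, 1.5, 5.1]
finger_gap: 0.0005
finger_force: 2.5
```

```bash
python3 - <<'E'
from h import *
box()
E
```

```text
t 12.6167 u -45.5 v -174.9 h 12.4 F [1.4 1.5 5.1] gap 0.00046549142404920347 q [-31.  -6. 120.  -0.  66. -27.]
```

Emit:
step_arm --targets '[[[-1,0,0,0.02,0,0,0],[-1,0,0,0.02,0,0,0],[-1,0,0,0.01,0,0,0],[-1,0,0,0,0,0,0],[-1,0,0,0,0,0,0],[-1,0,0,0,0,0,0]]]'

```text
t: 13.12
eef_pos: [0.4548, -0.21, 0.0842]
tcp_rot: [[0.068, 0.998, 0.001], [0.998, -0.068, -0.002], [-0.002, 0.001, -1.0]]
ft_force: [-1.2, 1.3, 10.7]
finger_gap: 0.0006
finger_force: 5.1
```

Emit:
step_arm --targets '[[[-1,0,0,0.007,0,0,0],[-1,0,0,0,0,0,0],[-1,0,0,0,0,0,0],[-1,0,0,0,0,0,0],[-1,0,0,0,0,0,0],[-1,0,0,0,0,0,0]]]'

```text
t: 13.62
eef_pos: [0.4548, -0.21, 0.0841]
tcp_rot: [[0.068, 0.998, 0.001], [0.998, -0.068, -0.002], [-0.002, 0.001, -1.0]]
ft_force: [-3.5, 3.6, 15.0]
finger_gap: 0.0006
finger_force: 7.8
```

```bash
python3 - <<'E'
from h import *
box(); s=snap("side"); cv2.imwrite("pics/s3.png",cv2.resize(s["image"][80:250,180:400],None,fx=3,fy=3)); t=snap("top")
for n,x in (("side",s),("top",t)):
    W=x["W"]; a=np.radians(-3.75); d=W-[.505,-.138,0]; U=d[...,0]*np.cos(a)+d[...,1]*np.sin(a); V=-d[...,0]*np.sin(a)+d[...,1]*np.cos(a)
    for lo,hi in ((-.09,-.06),(-.02,.02),(.04,.09)):
        m=x["ok"]&(U>.02)&(U<.08)&(V>lo)&(V<hi)&(W[...,2]<.1); print(n,lo,hi,m.sum(),np.median(W[m][:,2]).round(4) if m.any() else None)
for k in ["spray_mid","cup_mid","jar_mid","adapter_mid","lamp_mid"]:
    for e in imaging.regions_of("top",k)[:1]: print(k,np.array(e["extent"]).astype(int))
E
```

```text
t 13.6167 u -45.3 v -175.2 h 6.1 F [-3.5  3.6 15. ] gap 0.000643649516082196 q [-31.  -5. 120.  -0.  65. -27.]
side -0.09 -0.06 62 0.0849
side -0.02 0.02 105 0.0852
side 0.04 0.09 159 0.0846
top -0.09 -0.06 75 0.0833
top -0.02 0.02 290 0.0831
top 0.04 0.09 374 0.0831
spray_mid [395 192 440 217]
cup_mid [395 148 429 179]
jar_mid [256 171 350 243]
lamp_mid [399 235 454 257]
```

View pics/s3.png

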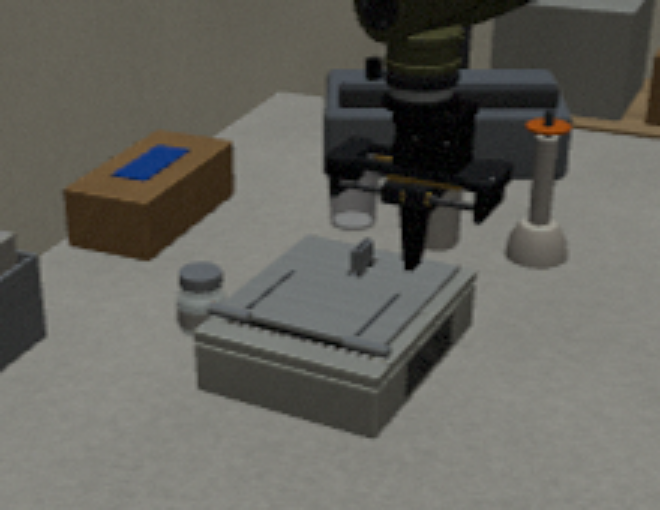

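The panel lies flat at 84 mm with the stud head through the slot at (362,255) and the fingertip holding it at (412,262) with 15 N. The cup, bottle and lamp are where they were in the top view, and the jar hasn't moved in the side view.

```bash
python3 -c "
from h import *
print(r.close_job())"
```

```text
the job is handed in; nothing more can be done
None
```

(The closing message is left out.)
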